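# Lock the rotary actuator's output collar with its index pin

### The job

Lock the rotary actuator for service: take the lock pin, the one with the plain round grip, from its rack and turn the eight-sided collar on top of the actuator until the collar's hole lines up with the hidden hole in the body underneath, so that the pin passes through both and is fully home, with its shoulder down on the collar; then let go. You cannot see the lower hole: feel for it with the pin, and do not force the collar once the pin has dropped. Leave the thick stepped pin with the T handle in the rack and the other things on the bench where they are.

Things in the scene. Friction and masses are not known exactly. Their poses are not given: they have to be found in the camera images.
- lock_pin: Lock pin, 105 mm, 0.2 kg: plain shank 16 mm dia, 55 mm long, 3 mm tip chamfer; then a flange (shoulder) 34 mm dia, 6 mm thick; then a round grip 24 mm dia, 44 mm tall, to be held about 83 mm above the tip. Origin at the tip's centre, z up along the pin. Stands loose in either hole of the rack, tip 5 mm above the bench, 30 mm of plain shank showing.
- stepped_pin: A pin of the same height and flange that does not fit: its shank is 25 mm thick above the lowest 26 mm, and on top it has a 70 mm long crossbar (T handle, 14 mm thick) instead of a plain round grip. Stands in the other hole of the rack and stays there. Origin at its tip.
- rack: Fixed grey plastic block 80 x 190 x 30 mm with two blind holes 17.5 mm dia, 25 mm deep, 50 mm either side of its middle along y (its long side). Origin at the centre of its underside.
- actuator: Rotary actuator fixed to the bench, yaw within 0.4 rad: square aluminium body 200 x 200 mm, walls 53 mm high; a 48 mm thick barrel along its far (+x) side with two ports reaching 66 mm up. The eight-sided collar turns on top of it. Origin at bench height on the collar's axis.
- under_ring: Fixed flat steel ring hidden under the collar, top face 55 mm above the bench, with one hole 18.5 mm dia, 45 mm deep, 53 mm from the collar's axis. Origin on that axis 10 mm above the bench, axes as the actuator's. The hole's place round the axis is not reported and differs each time: within 0.5 rad either side of the actuator's +x, i.e. where joint collar reads -0.5 to 0.5.
- collar (a joint): Collar angle (rad) about its upright axis, anticlockwise from above positive; at 0 its hole lies on the actuator's +x side. Starts at -1.3 to -0.9, turns freely (about 1 N at the knob) from -1.7 to 1.2 and stays where left. Once the pin has dropped into the lower hole it cannot turn further.
- collar_hole (a point): Mouth centre of the collar's through hole, 17.5 mm dia, 53 mm from the axis, 79 mm above the bench. Collar: steel plate 160 mm across flats, 22 mm thick. A pin put in it off the lower hole stands on the ring, tip at 55 mm, shoulder 31 mm above the collar. Home: shoulder on the collar, tip 24 mm above the bench.
- collar_knob (a point): Top centre of the collar's upright crank knob: fixed black cylinder 22 mm dia, 45 mm tall, straight across the axis from the hole, 53 mm from the axis, top 124 mm above the bench. With the pin left loose in the collar's hole, turn slowly (about 30 mm/s at the knob): the pin stays upright and drops 31 mm by its own weight when the holes meet within about 1.5 mm.
- regulator: Bystander: white air regulator with grey cap, 115 mm tall, standing near the rack. Origin under its middle.
- dial: Bystander: black dial on a small 50 mm plywood square, 46 mm tall, on the robot's side of the actuator.
- fader: Bystander: black slide control 160 x 30 mm, 32 mm tall, lying on the robot's side of the rack.
- screwdriver: Bystander: screwdriver lying to the right.
- elbow: Bystander: brass elbow fitting 50 mm long, to the left.
- breadboard: Bystander: white breadboard 165 x 55 mm at the back.
There are look-alikes about, which are no part of the job. Leave any blue look-alike of the lock_pin alone.

How it is judged (in metres and radians):
At the end, for the whole second after the job is handed in: The lock pin is through the collar's hole and in the hole below: tip less than 28 mm above the bench (shoulder within 4 mm of the collar), within 5 mm of the collar hole's axis, upright within 0.1 rad, and at rest (z of lock_pin in the frame of actuator below 0.028 m and horizontal distance between lock_pin and collar_hole below 0.005 m and angle between lock_pin's own z axis and vertical below 0.1 rad and linear speed of lock_pin below 0.02 m/s); the robot touches nothing.
It fails at once if the collar is forced against the dropped pin: pin pressed against the ring's hole with over 45 N (z of lock_pin in the frame of actuator below 0.045 m and contact force between lock_pin and under_ring above 45 N).
It fails at once if the stepped pin is moved more than 30 mm (distance of stepped_pin from where it was at the start of the episode above 0.03 m).
It fails at once if another loose thing on the bench is moved more than 50 mm (distance of any of regulator, dial, fader, screwdriver, elbow, breadboard from where it was at the start of the episode above 0.05 m).
It also fails if it takes over 58 s, if anything falls off the work surface, if the arm or the gripper's body presses on something with over 40 N, if the wrist force passes 120 N, or if a joint passes its speed limit or range.

### The arm

A 6-joint arm with a two-finger parallel gripper is mounted at the origin on the work surface. World frame = base frame: x ahead of the robot, y to its left, z up, the work surface at z = 0. Lengths are in m, angles in degrees, forces in N, time in s.
With the tool pointing down it reaches from about 0.35 to 0.875 m from the base axis. Payload 4.2 kg.
Tool frame: the origin (TCP) lies between the finger pads; the fingertips stand 14 mm ahead of it and the grasp point (between the pads) lies 5 mm behind it; z points along the fingers, y is the line along which they close (so a half turn about z gives the same grasp; the last joint's range is limited). The gripper opens to 87 mm and grips with 3 to 60 N. Pads are 19 mm wide; open, the fingers measure 117 mm over their backs; the gripper's body (75 mm by 190 mm) begins 51 mm behind the grasp point.
Start: joints at [92.051, 22.042, 0.453, 0, -68.411, -14.817], TCP at [0.138, 0.61, 0.237] pointing down, gripper open.
Joint ranges: [-179.83, 179.83], [-69.29, 118.12], [-61.27, 80.66], [-181.25, 117.63], [-171.15, -9.14], [-177.46, 177.46]. Speed limits (degrees/s): [159.86, 159.86, 180, 180, 180, 180].

### API

Orientations are given as a 3x3 rotation matrix whose columns are the frame's x, y, z axes.
In Python, from station import * gives the robot as it stands. The module is installed in compiled form; this text tells all that it offers.
- The arm moves only by the tool play_rows, never from a script. Its argument "steps" is a list of rows, each an object of numbers: "ax", "ay", "az": the turn, a rotation vector about the tool's x, y, z in degrees; "dx", "dy", "dz": the shift along the tool's x, y, z in mm; "claw": the finger opening in mm, from 0 to 87. A call has 1 to 20 rows; each row shifts and turns the commanded pose from where the row before left it, along the tool's axes as they then stand; what a row does not reach is not made up. A row lasts 1/10 s, in which the tool goes at most 50 mm and 8.59 degrees, less where a joint would pass 70% of its speed; a pose out of reach is approached as far as the arm can. A call with a gripper value outside its range is refused whole. The fingers move at their own pace and stop on an object; the grip force is fixed at half the most. Time passes only in rows, so rows that do not move let the fingers close. It gives the time, the measured TCP pose, the force, the opening and the grip force at its end, in the units of the state.
- sense(): the state, without advancing time (a new reading comes with each control period).
- capture(name): name is "side" or "top"; returns a dict with "frame" (384x512x3 uint8, blue, green, red), "range_z" (384x512 float32, m along the optical axis (not along the pixel's ray), 0 where there is no reading), "fx", "fy", "cx", "cy" (pixels), "xyz" and "rotation" of the camera in the world. Camera axes: x right, y down, z forward; pixel columns grow to the right and rows downward; lengths in m; the calibration is good to about 2 mm. A picture is of the moment at which its call begins.
- finish_job(): hands the job in; it is judged then, once.
The state is a dict: "time_s": time; "joints": joint angles; "joint_velocities": joint speeds; "effort": joint torques, N m; "tcp_pos": TCP position; "ee_rot": TCP orientation; "wrist_force": force on the tool from outside, world axes, zero at the start; "moment": the same for the moment, N m; "gripper_width": opening from 0.0 (shut) to 1.0 (fully open); "gripper_force": force on a finger pad.
Only numpy, scipy, OpenCV 4.12 (cv2) and the standard library are available. Lean on these libraries where they do the work, as an engineer would, in place of code of your own. Each camera call takes 0.05 s, during which the arm holds its last target. There are 200 camera calls.

## Working session

There is one attempt and no reset: what is moved stays moved. The work goes in short steps, Python scripts to look and compute and a tool call to move; the robot and the scene stay as the last step left them, time stands still between calls to the robot, and variables do not carry over. Pictures are saved under pics/ and viewed, at most 10 in all, crops included, and the job is handed in when it is done.

Besides the shell and the picture viewer there is one more tool, called by a JSON object that holds its "name" and its "arguments", one argument or row to a line. play_rows: Moves the arm, as the interface text tells. Its arguments: {"type":"object","properties":{"steps":{"type":"array"}},"required":["steps"]}

```bash
mkdir -p pics; cat > h.py <<'E'
from station import *
import numpy as np, cv2
def world(c,u,v,z=None):
    R=np.array(c["rotation"]);p=np.array(c["xyz"])
    ray=np.array([(u-c["cx"])/c["fx"],(v-c["cy"])/c["fy"],1.])
    if z is None: return p+R@(ray*c["range_z"][int(round(v)),int(round(u))])
    d=R@ray
    return p+d*(z-p[2])/d[2]
E
python3 - <<'E'
from h import *
import pickle
for n in("top","side"):
    c=capture(n);pickle.dump(c,open(n+".pkl","wb"));cv2.imwrite(f"pics/{n}1.png",c["frame"]);print(n,c["xyz"],np.round(c["rotation"],3).tolist(),c["fx"])
s=sense();print(s)
E
```

```text
top [ 0.46903907 -0.00371128  1.59792659] [[0.029, -0.996, 0.085], [-1.0, -0.029, -0.001], [0.003, -0.085, -0.996]] 425.6575449556037
side [0.43212364 0.71861892 0.88047056] [[-0.978, -0.15, 0.148], [-0.211, 0.704, -0.678], [-0.003, -0.694, -0.72]] 350.323474307303
{'time_s': 0.1, 'joints': array([ 9.20518616e+01,  2.20845248e+01,  3.87606287e-01, -2.46492878e-02,
       -6.84115819e+01, -1.48181274e+01]), 'joint_velocities': array([-0.08646171, -0.12272407,  0.09445133,  0.16934292,  0.09492966,
        0.09016527]), 'effort': array([-1.25250340e-04, -3.91689563e+01,  1.87934643e+01,  4.23188165e+00,
        1.34207541e-02, -7.51349216e-05]), 'tcp_pos': array([0.13796478, 0.60905519, 0.23558997]), 'ee_rot': array([[ 9.75244569e-01, -2.21128740e-01, -3.31975146e-04],
       [-2.21128968e-01, -9.75242710e-01, -1.90676515e-03],
       [ 9.78842341e-05,  1.93297168e-03, -9.99998127e-01]]), 'wrist_force': array([ 1.428061  ,  0.24671547, -0.44499459]), 'moment': array([-0.01501871, -0.00510853,  0.00986515]), 'gripper_force': 0.0, 'gripper_width': 1.0037584090276617}
```

View pics/top1.png

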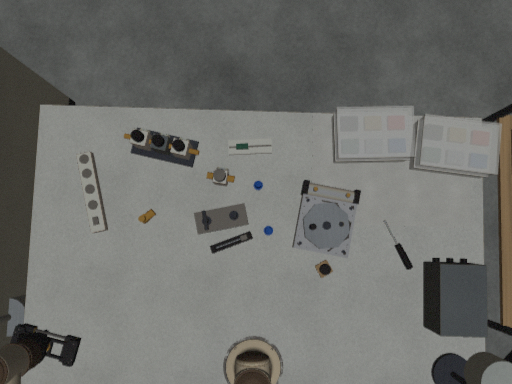

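View pics/side1.png

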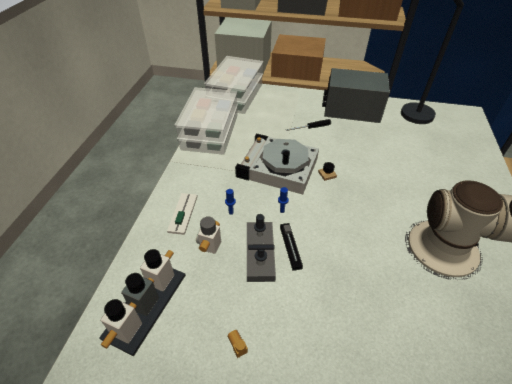

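The top view shows the rack at about (221,218) with dark pins at (207,220) and (234,215). Blue look-alikes stand at (258,185) and (268,231), and the collar at (326,226). Candidates for the lock pin are these four. (234,215) looks round and (207,220) looks like the T handle, so I'll check both in a crop.

```bash
python3 - <<'E'
from h import *
import pickle
t=pickle.load(open("top.pkl","rb"));s=pickle.load(open("side.pkl","rb"))
a=cv2.resize(t["frame"][175:265,190:370],(800,400),interpolation=cv2.INTER_CUBIC)  # 4.444
b=cv2.resize(s["frame"][205:285,230:310],None,fx=2.5,fy=2.5,interpolation=cv2.INTER_CUBIC)
d=cv2.resize(s["frame"][120:200,230:330],None,fx=2.5,fy=2.5,interpolation=cv2.INTER_CUBIC)
im=np.zeros((600,800,3),np.uint8);im[:400]=a;im[400:,:200]=b;im[400:,210:460]=d
cv2.imwrite("pics/crop1.png",im)
E
```

```text
(no output)
```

View pics/crop1.png

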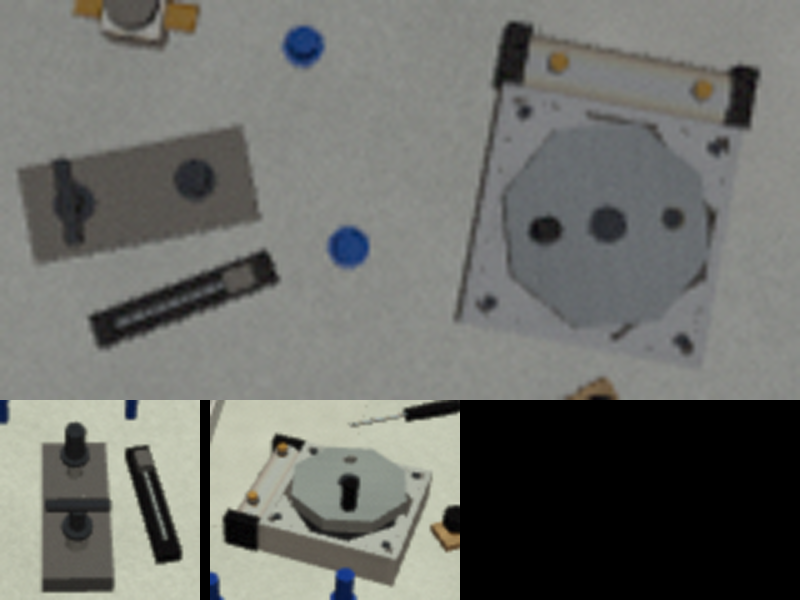

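Crop: the right rack pin at crop (194,179) has a plain round grip, so it is the lock pin. The left one at (72,203) has the T bar. On the collar, the hole is at crop (673,218), the hub at (607,224) and the black knob at (545,230).

```bash
python3 - <<'E'
from h import *
import pickle
t=pickle.load(open("top.pkl","rb"))
f=lambda x,y:(190+(x+.5)/4.444-.5,175+(y+.5)/4.444-.5)
for n,x,y,z in[("pin",194,179,.110),("T",74,203,.11),("hole",673,218,.079),("hub",607,224,.08),("knob",545,230,.124),
 ("rackTL",19,171,.03),("rackTR",242,127,.03),("rackBR",260,218,.03),("rackBL",37,263,.03),("blue2",348,247,.105),("blue1",303,46,.105),("port1",559,62,.066),("port2",703,90,.066)]:
    u,v=f(x,y);print(n,round(u,1),round(v,1),np.round(world(t,u,v,z),4),np.round(world(t,u,v),4))
# depth clouds
R=np.array(t["rotation"]);V,U=np.mgrid[0:384,0:512]
P=np.stack([(U-t["cx"])/t["fx"],(V-t["cy"])/t["fy"],np.ones_like(U)],-1)*t["range_z"][...,None]@R.T+t["xyz"]
def blob(x,y,lo,hi,r=.025):
    u,v=f(x,y);c=world(t,u,v,(lo+hi)/2);m=(np.hypot(P[...,0]-c[0],P[...,1]-c[1])<r)&(P[...,2]>lo)&(P[...,2]<hi)
    q=P[m];print(len(q),np.round(q.mean(0),4),np.round((q.min(0)+q.max(0))/2,4),np.round(np.ptp(q,0),4))
blob(194,179,.1,.13);blob(545,230,.11,.14)
s=pickle.load(open("side.pkl","rb"))
R=np.array(s["rotation"]);Q=np.stack([(U-s["cx"])/s["fx"],(V-s["cy"])/s["fy"],np.ones_like(U)],-1)*s["range_z"][...,None]@R.T+s["xyz"]
for u,v in[(194,179),(545,230)]:
    c=world(t,*f(u,v),.115)
    m=(np.hypot(Q[...,0]-c[0],Q[...,1]-c[1])<.025)&(Q[...,2]>.1)&(Q[...,2]<.14);q=Q[m];print("side",len(q),np.round(q.mean(0),4),np.round(np.ptp(q,0),4),q[:,2].max())
E
```

```text
pin 233.3 214.9 [0.5448 0.0828 0.11  ] [0.545  0.0831 0.1054]
T 206.3 220.3 [0.5232 0.1764 0.11  ] [0.5232 0.1766 0.1086]
hole 341.1 223.7 [ 0.5261 -0.3007  0.079 ] [ 0.5272 -0.3063  0.0508]
hub 326.2 225.0 [ 0.5197 -0.2477  0.08  ] [ 0.5196 -0.2473  0.0826]
knob 312.2 226.4 [ 0.5122 -0.1924  0.124 ] [ 0.5122 -0.1923  0.1251]
rackTL 193.9 213.1 [0.5513 0.2327 0.03  ] [0.5512 0.2325 0.0316]
rackTR 244.1 203.2 [0.5932 0.049  0.03  ] [ 0.5964  0.0504 -0.0098]
rackBR 248.1 223.7 [0.5181 0.0317 0.03  ] [ 0.5191  0.0324 -0.0011]
rackBL 197.9 233.8 [0.4757 0.2147 0.03  ] [0.4757 0.2166 0.0164]
blue2 267.9 230.2 [ 0.4949 -0.0399  0.105 ] [ 0.4949 -0.0399  0.1065]
blue1 257.8 185.0 [6.532e-01 1.000e-04 1.050e-01] [6.527e-01 1.000e-04 1.096e-01]
port1 315.4 188.6 [ 0.651  -0.2088  0.066 ] [ 0.6506 -0.2084  0.0689]
port2 347.8 194.9 [ 0.6314 -0.3264  0.066 ] [ 0.6318 -0.3271  0.0628]
35 [0.5456 0.0849 0.1092] [0.5446 0.0841 0.1114] [0.0213 0.0211 0.0167]
31 [ 0.5116 -0.1933  0.1239] [ 0.5118 -0.1932  0.1254] [0.0175 0.0183 0.0166]
side 57 [0.5462 0.0884 0.1094] [0.0211 0.0221 0.0132] 0.11424224322290233
side 55 [ 0.5126 -0.1891  0.1178] [0.0204 0.023  0.0283] 0.12941895685849902
```

Poses from the top view:

| Thing | Position |
|---|---|
| Lock pin | (0.545, 0.084) |
| Collar axis | about (0.519, −0.247) |
| Collar hole | (0.526, −0.301) |
| Knob | (0.512, −0.193) |

I'll turn the tool first, then travel.

{"name": "play_rows", "arguments": {
  "steps": [
    {"az": 8.58,"claw": 60},
    {"az": 8.58,"claw": 60},
    {"az": 8.58,"claw": 60},
    {"az": 8.58,"claw": 60},
    {"az": 8.58,"claw": 60},
    {"az": 8.58,"claw": 60},
    {"az": 8.58,"claw": 60},
    {"az": 8.58,"claw": 60},
    {"az": 8.58,"claw": 60},
    {"dx": 37.5,"dy": -29,"claw": 60},
    {"dx": 37.5,"dy": -29,"claw": 60},
    {"dx": 37.5,"dy": -29,"claw": 60},
    {"dx": 37.5,"dy": -29,"claw": 60},
    {"dx": 37.5,"dy": -29,"claw": 60},
    {"dx": 37.5,"dy": -29,"claw": 60},
    {"dx": 37.5,"dy": -29,"claw": 60},
    {"dx": 37.5,"dy": -29,"claw": 60},
    {"dx": 37.5,"dy": -29,"claw": 60},
    {"dx": 37.5,"dy": -29,"claw": 60},
    {"dx": 0,"claw": 60}
  ]
}}

```text
invalid input at $.steps[0]: expected keys ax, ay, az, dx, dy, dz, claw
```

{"name": "play_rows", "arguments": {
  "steps": [
    {"ax": 0,"ay": 0,"az": 8.58,"dx": 0,"dy": 0,"dz": 0,"claw": 60},
    {"ax": 0,"ay": 0,"az": 8.58,"dx": 0,"dy": 0,"dz": 0,"claw": 60},
    {"ax": 0,"ay": 0,"az": 8.58,"dx": 0,"dy": 0,"dz": 0,"claw": 60},
    {"ax": 0,"ay": 0,"az": 8.58,"dx": 0,"dy": 0,"dz": 0,"claw": 60},
    {"ax": 0,"ay": 0,"az": 8.58,"dx": 0,"dy": 0,"dz": 0,"claw": 60},
    {"ax": 0,"ay": 0,"az": 8.58,"dx": 0,"dy": 0,"dz": 0,"claw": 60},
    {"ax": 0,"ay": 0,"az": 8.58,"dx": 0,"dy": 0,"dz": 0,"claw": 60},
    {"ax": 0,"ay": 0,"az": 8.58,"dx": 0,"dy": 0,"dz": 0,"claw": 60},
    {"ax": 0,"ay": 0,"az": 8.58,"dx": 0,"dy": 0,"dz": 0,"claw": 60},
    {"ax": 0,"ay": 0,"az": 0,"dx": 37.5,"dy": -29,"dz": 0,"claw": 60},
    {"ax": 0,"ay": 0,"az": 0,"dx": 37.5,"dy": -29,"dz": 0,"claw": 60},
    {"ax": 0,"ay": 0,"az": 0,"dx": 37.5,"dy": -29,"dz": 0,"claw": 60},
    {"ax": 0,"ay": 0,"az": 0,"dx": 37.5,"dy": -29,"dz": 0,"claw": 60},
    {"ax": 0,"ay": 0,"az": 0,"dx": 37.5,"dy": -29,"dz": 0,"claw": 60},
    {"ax": 0,"ay": 0,"az": 0,"dx": 37.5,"dy": -29,"dz": 0,"claw": 60},
    {"ax": 0,"ay": 0,"az": 0,"dx": 37.5,"dy": -29,"dz": 0,"claw": 60},
    {"ax": 0,"ay": 0,"az": 0,"dx": 37.5,"dy": -29,"dz": 0,"claw": 60},
    {"ax": 0,"ay": 0,"az": 0,"dx": 37.5,"dy": -29,"dz": 0,"claw": 60},
    {"ax": 0,"ay": 0,"az": 0,"dx": 37.5,"dy": -29,"dz": 0,"claw": 60},
    {"ax": 0,"ay": 0,"az": 0,"dx": 0,"dy": 0,"dz": 0,"claw": 60}
  ]
}}

```text
time_s: 2.1
tcp_pos: [0.43, 0.2306, 0.2361]
ee_rot: [[-0.007, -1.0, -0.001], [-1.0, 0.007, -0.001], [0.001, 0.001, -1.0]]
wrist_force: [-0.5, 0.1, -0.4]
gripper_width: 0.69
gripper_force: 0.0
```

{"name": "play_rows", "arguments": {
  "steps": [
    {"ax": 0,"ay": 0,"az": 0,"dx": 36.5,"dy": -29,"dz": 0,"claw": 60},
    {"ax": 0,"ay": 0,"az": 0,"dx": 36.5,"dy": -29,"dz": 0,"claw": 60},
    {"ax": 0,"ay": 0,"az": 0,"dx": 36.5,"dy": -29,"dz": 0,"claw": 60},
    {"ax": 0,"ay": 0,"az": 0,"dx": 36.5,"dy": -29,"dz": 0,"claw": 60},
    {"ax": 0,"ay": 0,"az": 0,"dx": 0,"dy": 0,"dz": 30,"claw": 60},
    {"ax": 0,"ay": 0,"az": 0,"dx": 0,"dy": 0,"dz": 30,"claw": 60},
    {"ax": 0,"ay": 0,"az": 0,"dx": 0,"dy": 0,"dz": 30,"claw": 60},
    {"ax": 0,"ay": 0,"az": 0,"dx": 0,"dy": 0,"dz": 0,"claw": 60},
    {"ax": 0,"ay": 0,"az": 0,"dx": 0,"dy": 0,"dz": 0,"claw": 60}
  ]
}}

```text
time_s: 3.0
tcp_pos: [0.5444, 0.089, 0.1467]
ee_rot: [[0.001, -1.0, -0.0], [-1.0, -0.001, -0.001], [0.001, 0.0, -1.0]]
wrist_force: [-0.6, 0.0, 0.7]
gripper_width: 0.688
gripper_force: 0.0
```

{"name": "play_rows", "arguments": {
  "steps": [
    {"ax": 0,"ay": 0,"az": 0,"dx": 5.5,"dy": -0.5,"dz": 0,"claw": 60},
    {"ax": 0,"ay": 0,"az": 0,"dx": 0,"dy": 0,"dz": 21,"claw": 60},
    {"ax": 0,"ay": 0,"az": 0,"dx": 0,"dy": 0,"dz": 21,"claw": 60},
    {"ax": 0,"ay": 0,"az": 0,"dx": 0,"dy": 0,"dz": 21,"claw": 60},
    {"ax": 0,"ay": 0,"az": 0,"dx": 0,"dy": 0,"dz": 0,"claw": 60},
    {"ax": 0,"ay": 0,"az": 0,"dx": 0,"dy": 0,"dz": 0,"claw": 15},
    {"ax": 0,"ay": 0,"az": 0,"dx": 0,"dy": 0,"dz": 0,"claw": 15},
    {"ax": 0,"ay": 0,"az": 0,"dx": 0,"dy": 0,"dz": 0,"claw": 15},
    {"ax": 0,"ay": 0,"az": 0,"dx": 0,"dy": 0,"dz": 0,"claw": 15},
    {"ax": 0,"ay": 0,"az": 0,"dx": 0,"dy": 0,"dz": 0,"claw": 15},
    {"ax": 0,"ay": 0,"az": 0,"dx": 0,"dy": 0,"dz": 0,"claw": 15},
    {"ax": 0,"ay": 0,"az": 0,"dx": 0,"dy": 0,"dz": 0,"claw": 15},
    {"ax": 0,"ay": 0,"az": 0,"dx": 0,"dy": 0,"dz": 0,"claw": 15}
  ]
}}

```text
time_s: 4.3
tcp_pos: [0.5451, 0.0833, 0.0839]
ee_rot: [[0.0, -1.0, 0.001], [-1.0, -0.0, 0.0], [-0.0, -0.001, -1.0]]
wrist_force: [1.3, 0.9, 1.9]
gripper_width: 0.272
gripper_force: 29.9
```

{"name": "play_rows", "arguments": {
  "steps": [
    {"ax": 0,"ay": 0,"az": 0,"dx": 0,"dy": 0,"dz": -10,"claw": 15},
    {"ax": 0,"ay": 0,"az": 0,"dx": 0,"dy": 0,"dz": -27,"claw": 15},
    {"ax": 0,"ay": 0,"az": 0,"dx": 0,"dy": 0,"dz": -27,"claw": 15},
    {"ax": 0,"ay": 0,"az": 0,"dx": 0,"dy": 0,"dz": -27,"claw": 15},
    {"ax": 0,"ay": 0,"az": 0,"dx": 0,"dy": 0,"dz": -27,"claw": 15},
    {"ax": 0,"ay": 0,"az": 0,"dx": 0,"dy": 0,"dz": -27,"claw": 15},
    {"ax": 0,"ay": 0,"az": 0,"dx": 30,"dy": 1,"dz": 0,"claw": 15},
    {"ax": 0,"ay": 0,"az": 0,"dx": 36,"dy": 2,"dz": 0,"claw": 15},
    {"ax": 0,"ay": 0,"az": 0,"dx": 36,"dy": 2,"dz": 0,"claw": 15},
    {"ax": 0,"ay": 0,"az": 0,"dx": 36,"dy": 2,"dz": 0,"claw": 15},
    {"ax": 0,"ay": 0,"az": 0,"dx": 36,"dy": 2,"dz": 0,"claw": 15},
    {"ax": 0,"ay": 0,"az": 0,"dx": 36,"dy": 2,"dz": 0,"claw": 15},
    {"ax": 0,"ay": 0,"az": 0,"dx": 36,"dy": 2,"dz": 0,"claw": 15},
    {"ax": 0,"ay": 0,"az": 0,"dx": 36,"dy": 2,"dz": 0,"claw": 15},
    {"ax": 0,"ay": 0,"az": 0,"dx": 36,"dy": 2,"dz": 0,"claw": 15},
    {"ax": 0,"ay": 0,"az": 0,"dx": 36,"dy": 2,"dz": 0,"claw": 15},
    {"ax": 0,"ay": 0,"az": 0,"dx": 30,"dy": 2,"dz": 0,"claw": 15},
    {"ax": 0,"ay": 0,"az": 0,"dx": 0,"dy": 0,"dz": 0,"claw": 15},
    {"ax": 0,"ay": 0,"az": 0,"dx": 0,"dy": 0,"dz": 0,"claw": 15}
  ]
}}

```text
time_s: 6.2
tcp_pos: [0.5226, -0.3009, 0.2277]
ee_rot: [[-0.002, -1.0, -0.003], [-1.0, 0.002, 0.002], [-0.002, 0.003, -1.0]]
wrist_force: [-0.4, 0.2, -2.5]
gripper_width: 0.267
gripper_force: 29.9
```

{"name": "play_rows", "arguments": {
  "steps": [
    {"ax": 0,"ay": 0,"az": 0,"dx": 0,"dy": -3.4,"dz": 15,"claw": 15},
    {"ax": 0,"ay": 0,"az": 0,"dx": 0,"dy": 0,"dz": 20,"claw": 15},
    {"ax": 0,"ay": 0,"az": 0,"dx": 0,"dy": 0,"dz": 15,"claw": 15},
    {"ax": 0,"ay": 0,"az": 0,"dx": 0,"dy": 0,"dz": 0,"claw": 15},
    {"ax": 0,"ay": 0,"az": 0,"dx": 0,"dy": 0,"dz": 0,"claw": 15}
  ]
}}

```text
time_s: 6.7
tcp_pos: [0.5274, -0.3, 0.1789]
ee_rot: [[0.002, -1.0, -0.001], [-1.0, -0.002, -0.0], [0.0, 0.001, -1.0]]
wrist_force: [0.2, -0.8, -2.0]
gripper_width: 0.27
gripper_force: 29.9
```

```bash
python3 - <<'E'
from h import *
import pickle
t=pickle.load(open("top.pkl","rb"));s=pickle.load(open("side.pkl","rb"))
n=capture("side");pickle.dump(n,open("side2.pkl","wb"))
p=sense();print(p["tcp_pos"],p["ee_rot"][:,2])
k=dict(fx=8,fy=8,interpolation=cv2.INTER_CUBIC)
a=cv2.resize(s["frame"][130:167,260:310],None,**k);b=cv2.resize(n["frame"][95:167,260:310],None,**k)
im=np.zeros((580,800,3),np.uint8);im[:296,:400]=a;im[:576,400:]=b
c=cv2.resize(t["frame"][205:240,315:365],None,**k);im[298:578,:400]=c
cv2.imwrite("pics/crop2.png",im)
# predicted tip pixel and hole blob
R=np.array(s["rotation"])
def proj(c,w):
    q=np.array(c["rotation"]).T@(np.array(w)-c["xyz"]);return c["fx"]*q[0]/q[2]+c["cx"],c["fy"]*q[1]/q[2]+c["cy"]
print("hole pred side",proj(s,[.5261,-.3007,.079]),"tip pred",proj(n,p["tcp_pos"]+p["ee_rot"][:,2]*.0788))
E
```

```text
[ 0.52778081 -0.30035971  0.17958415] [ 1.04398199e-03 -6.25208229e-04 -9.99999260e-01]
hole pred side (np.float64(285.6236232683495), np.float64(143.50988913712357)) tip pred (np.float64(285.53430231393116), np.float64(138.71947319022502))
```

View pics/crop2.png

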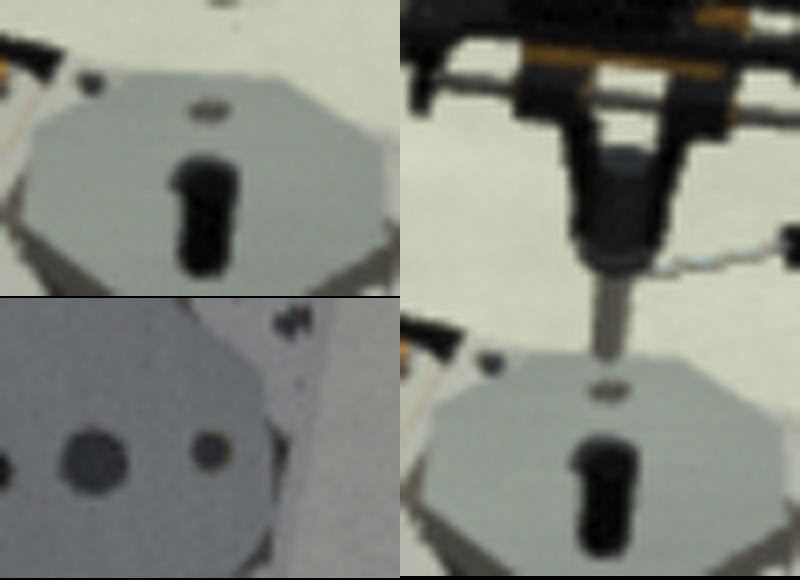

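The side crops show the hole at pixel (285.7,143.3), which matches the prediction from the top view. The pin hangs upright just above it. Now a slow insertion.

{"name": "play_rows", "arguments": {
  "steps": [
    {"ax": 0,"ay": 0,"az": 0,"dx": 0.5,"dy": 1.3,"dz": 6,"claw": 15},
    {"ax": 0,"ay": 0,"az": 0,"dx": 0,"dy": 0,"dz": 6,"claw": 15},
    {"ax": 0,"ay": 0,"az": 0,"dx": 0,"dy": 0,"dz": 4,"claw": 15},
    {"ax": 0,"ay": 0,"az": 0,"dx": 0,"dy": 0,"dz": 3,"claw": 15},
    {"ax": 0,"ay": 0,"az": 0,"dx": 0,"dy": 0,"dz": 3,"claw": 15},
    {"ax": 0,"ay": 0,"az": 0,"dx": 0,"dy": 0,"dz": 2,"claw": 15},
    {"ax": 0,"ay": 0,"az": 0,"dx": 0,"dy": 0,"dz": 0,"claw": 15}
  ]
}}

```text
time_s: 7.45
tcp_pos: [0.5258, -0.3014, 0.1542]
ee_rot: [[0.0, -1.0, -0.001], [-1.0, -0.0, 0.0], [-0.0, 0.001, -1.0]]
wrist_force: [-0.6, -0.3, -2.3]
gripper_width: 0.27
gripper_force: 29.9
```

{"name": "play_rows", "arguments": {
  "steps": [
    {"ax": 0,"ay": 0,"az": 0,"dx": 0,"dy": 0,"dz": 2,"claw": 15},
    {"ax": 0,"ay": 0,"az": 0,"dx": 0,"dy": 0,"dz": 2,"claw": 15},
    {"ax": 0,"ay": 0,"az": 0,"dx": 0,"dy": 0,"dz": 2,"claw": 15},
    {"ax": 0,"ay": 0,"az": 0,"dx": 0,"dy": 0,"dz": 0,"claw": 15},
    {"ax": 0,"ay": 0,"az": 0,"dx": 0,"dy": 0,"dz": 0,"claw": 15}
  ]
}}

```text
time_s: 7.95
tcp_pos: [0.5259, -0.3014, 0.1485]
ee_rot: [[0.0, -1.0, -0.0], [-1.0, -0.0, -0.0], [0.0, 0.0, -1.0]]
wrist_force: [0.3, -0.2, -3.6]
gripper_width: 0.269
gripper_force: 29.9
```

Tip at about 69.5 mm, well inside the hole, with almost no force. I'll go down to about 58 mm and release.

{"name": "play_rows", "arguments": {
  "steps": [
    {"ax": 0,"ay": 0,"az": 0,"dx": 0,"dy": 0,"dz": 3,"claw": 15},
    {"ax": 0,"ay": 0,"az": 0,"dx": 0,"dy": 0,"dz": 3,"claw": 15},
    {"ax": 0,"ay": 0,"az": 0,"dx": 0,"dy": 0,"dz": 3,"claw": 15},
    {"ax": 0,"ay": 0,"az": 0,"dx": 0,"dy": 0,"dz": 2,"claw": 15},
    {"ax": 0,"ay": 0,"az": 0,"dx": 0,"dy": 0,"dz": 0,"claw": 15},
    {"ax": 0,"ay": 0,"az": 0,"dx": 0,"dy": 0,"dz": 0,"claw": 50},
    {"ax": 0,"ay": 0,"az": 0,"dx": 0,"dy": 0,"dz": 0,"claw": 50},
    {"ax": 0,"ay": 0,"az": 0,"dx": 0,"dy": 0,"dz": 0,"claw": 50},
    {"ax": 0,"ay": 0,"az": 0,"dx": 0,"dy": 0,"dz": 0,"claw": 50},
    {"ax": 0,"ay": 0,"az": 0,"dx": 0,"dy": 0,"dz": 0,"claw": 50}
  ]
}}

```text
time_s: 8.95
tcp_pos: [0.526, -0.3014, 0.1378]
ee_rot: [[0.0, -1.0, 0.0], [-1.0, -0.0, -0.0], [0.0, -0.0, -1.0]]
wrist_force: [-0.9, -0.0, 0.3]
gripper_width: 0.56
gripper_force: 0.0
```

{"name": "play_rows", "arguments": {
  "steps": [
    {"ax": 0,"ay": 0,"az": 0,"dx": 0,"dy": 0,"dz": -15,"claw": 50},
    {"ax": 0,"ay": 0,"az": 0,"dx": 0,"dy": 0,"dz": -25,"claw": 50},
    {"ax": 0,"ay": 0,"az": 0,"dx": 0,"dy": 0,"dz": -25,"claw": 50},
    {"ax": 0,"ay": 0,"az": 0,"dx": -36,"dy": 5,"dz": 0,"claw": 36},
    {"ax": 0,"ay": 0,"az": 0,"dx": -36,"dy": 5,"dz": 0,"claw": 36},
    {"ax": 0,"ay": 0,"az": 0,"dx": -36,"dy": 4,"dz": 0,"claw": 36},
    {"ax": 0,"ay": 0,"az": -7.3,"dx": 0,"dy": 0,"dz": 0,"claw": 36},
    {"ax": 0,"ay": 0,"az": 0,"dx": 0,"dy": 0,"dz": 0,"claw": 36},
    {"ax": 0,"ay": 0,"az": 0,"dx": 0,"dy": 0,"dz": 0,"claw": 36}
  ]
}}

```text
time_s: 9.85
tcp_pos: [0.512, -0.1935, 0.2027]
ee_rot: [[0.125, -0.992, 0.0], [-0.992, -0.125, -0.0], [0.0, -0.0, -1.0]]
wrist_force: [0.9, -0.1, 0.1]
gripper_width: 0.411
gripper_force: 0.0
```

```bash
python3 - <<'E'
from h import *
n=capture("side")
a=cv2.resize(n["frame"][90:180,230:330],None,fx=5,fy=5,interpolation=cv2.INTER_CUBIC)
cv2.imwrite("pics/crop3.png",a);print(sense()["tcp_pos"])
E
```

```text
[ 0.51198481 -0.19375794  0.20257919]
```

View pics/crop3.png

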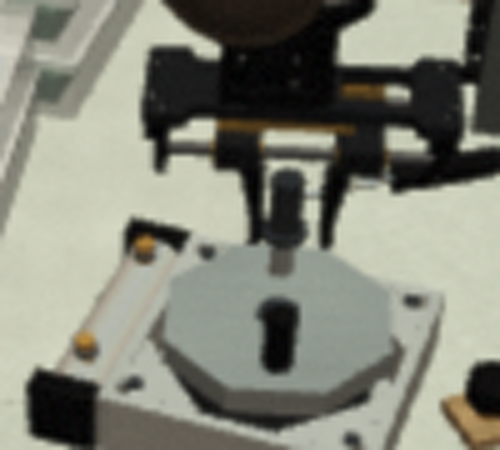

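The crop shows the pin standing upright in the collar hole at crop (288,220). The gripper is above the knob at crop (277,340). Next I lower the fingers astride the knob.

{"name": "play_rows", "arguments": {
  "steps": [
    {"ax": 0,"ay": 0,"az": 0,"dx": 0,"dy": 0,"dz": 25,"claw": 36},
    {"ax": 0,"ay": 0,"az": 0,"dx": 0,"dy": 0,"dz": 25,"claw": 36},
    {"ax": 0,"ay": 0,"az": 0,"dx": 0,"dy": 0,"dz": 19,"claw": 36},
    {"ax": 0,"ay": 0,"az": 0,"dx": 0,"dy": 0,"dz": 15,"claw": 36},
    {"ax": 0,"ay": 0,"az": 0,"dx": 0,"dy": 0,"dz": 0,"claw": 30},
    {"ax": 0,"ay": 0,"az": 0,"dx": 0,"dy": 0,"dz": 0,"claw": 30},
    {"ax": 0,"ay": 0,"az": 0,"dx": 0,"dy": 0,"dz": 0,"claw": 30}
  ]
}}

```text
time_s: 10.6
tcp_pos: [0.5127, -0.1938, 0.1195]
ee_rot: [[0.127, -0.992, 0.002], [-0.992, -0.127, -0.0], [0.001, -0.002, -1.0]]
wrist_force: [0.2, 0.1, -0.0]
gripper_width: 0.351
gripper_force: 0.0
```

{"name": "play_rows", "arguments": {
  "steps": [
    {"ax": 0,"ay": 0,"az": 0,"dx": 0,"dy": 2,"dz": 0,"claw": 30},
    {"ax": 0,"ay": 0,"az": 0,"dx": 0,"dy": 2,"dz": 0,"claw": 30},
    {"ax": 0,"ay": 0,"az": -3.24,"dx": 0.3,"dy": 3,"dz": 0,"claw": 30},
    {"ax": 0,"ay": 0,"az": -3.24,"dx": 0.3,"dy": 3,"dz": 0,"claw": 30},
    {"ax": 0,"ay": 0,"az": -3.24,"dx": 0.3,"dy": 3,"dz": 0,"claw": 30},
    {"ax": 0,"ay": 0,"az": -3.24,"dx": 0.3,"dy": 3,"dz": 0,"claw": 30},
    {"ax": 0,"ay": 0,"az": -3.24,"dx": 0.3,"dy": 3,"dz": 0,"claw": 30},
    {"ax": 0,"ay": 0,"az": 0,"dx": 0,"dy": 0,"dz": 0,"claw": 30},
    {"ax": 0,"ay": 0,"az": 0,"dx": 0,"dy": 0,"dz": 0,"claw": 30}
  ]
}}

```text
time_s: 11.5
tcp_pos: [0.4949, -0.199, 0.1194]
ee_rot: [[0.398, -0.917, 0.003], [-0.917, -0.398, -0.001], [0.002, -0.003, -1.0]]
wrist_force: [2.4, 0.1, 1.1]
gripper_width: 0.34
gripper_force: 1.3
```

{"name": "play_rows", "arguments": {
  "steps": [
    {"ax": 0,"ay": 0,"az": -3.24,"dx": 0.3,"dy": 3,"dz": 0,"claw": 30},
    {"ax": 0,"ay": 0,"az": -3.24,"dx": 0.3,"dy": 3,"dz": 0,"claw": 30},
    {"ax": 0,"ay": 0,"az": -3.24,"dx": 0.3,"dy": 3,"dz": 0,"claw": 30},
    {"ax": 0,"ay": 0,"az": -3.24,"dx": 0.3,"dy": 3,"dz": 0,"claw": 30},
    {"ax": 0,"ay": 0,"az": -3.24,"dx": 0.3,"dy": 3,"dz": 0,"claw": 30},
    {"ax": 0,"ay": 0,"az": 0,"dx": 0,"dy": 0,"dz": 0,"claw": 30},
    {"ax": 0,"ay": 0,"az": 0,"dx": 0,"dy": 0,"dz": 0,"claw": 30}
  ]
}}

```text
time_s: 12.2
tcp_pos: [0.4822, -0.2076, 0.1191]
ee_rot: [[0.638, -0.77, 0.001], [-0.77, -0.638, -0.0], [0.001, -0.001, -1.0]]
wrist_force: [2.5, 1.1, 2.0]
gripper_width: 0.346
gripper_force: 1.2
```

```bash
cat > drop.py <<'E'
# pin-top height from side-camera depth, searched near the hole's expected place
from h import *
def check():
    s=sense();c=np.array([.5194,-.247]);R=s["ee_rot"];p=s["tcp_pos"]
    r=R[:2,0];L=(c-p[:2])@r;T=(c-p[:2])@R[:2,1]
    th=np.arctan2(r[1],r[0]);h=c+.053*r
    n=capture("side");V,U=np.mgrid[0:384,0:512]
    Q=np.stack([(U-n["cx"])/n["fx"],(V-n["cy"])/n["fy"],np.ones_like(U)],-1)*n["range_z"][...,None]@np.array(n["rotation"]).T+n["xyz"]
    m=(np.hypot(Q[...,0]-h[0],Q[...,1]-h[1])<.025)&(Q[...,2]>.09)&(Q[...,2]<.17)
    z=Q[m][:,2]
    print("collar~",round(th+.165,3),"ctr along x,y",np.round([L,T],4),"n",len(z),"top",np.round(np.percentile(z,[50,95]) if len(z) else -1,4),"F",np.round(s["wrist_force"],1))
    return n
if __name__=="__main__":
    import sys
    n=check()
    if len(sys.argv)>1: cv2.imwrite(sys.argv[1],cv2.resize(n["frame"][90:180,230:330],None,fx=5,fy=5,interpolation=cv2.INTER_CUBIC))
E
python3 drop.py pics/crop4.png
```

```text
collar~ -0.714 ctr along x,y [ 0.054  -0.0035] n 23 top [0.1611 0.1649] F [2.5 1.1 2. ]
```

View pics/crop4.png

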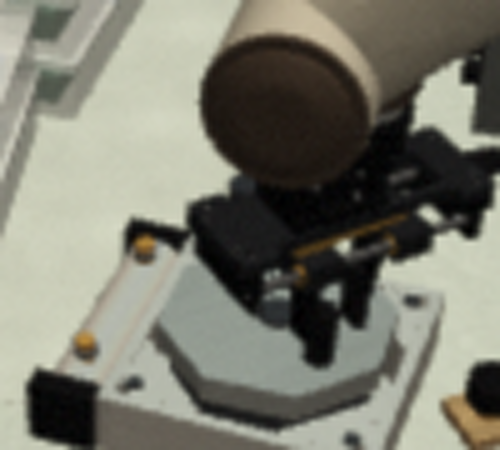

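The pin still stands, with its top at about 160 mm. From here I search in small slow steps and watch the force.

{"name": "play_rows", "arguments": {
  "steps": [
    {"ax": 0,"ay": 0,"az": -2.16,"dx": 0.2,"dy": 2,"dz": 0,"claw": 30},
    {"ax": 0,"ay": 0,"az": -2.16,"dx": 0.2,"dy": 2,"dz": 0,"claw": 30},
    {"ax": 0,"ay": 0,"az": -2.16,"dx": 0.2,"dy": 2,"dz": 0,"claw": 30},
    {"ax": 0,"ay": 0,"az": 0,"dx": 0,"dy": 0,"dz": 0,"claw": 30},
    {"ax": 0,"ay": 0,"az": 0,"dx": 0,"dy": 0,"dz": 0,"claw": 30}
  ]
}}

```text
time_s: 12.75
tcp_pos: [0.4776, -0.212, 0.1186]
ee_rot: [[0.721, -0.693, 0.0], [-0.693, -0.721, 0.0], [0.0, -0.0, -1.0]]
wrist_force: [1.1, 1.8, 1.1]
gripper_width: 0.344
gripper_force: 1.2
```

```bash
python3 drop.py
```

```text
collar~ -0.601 ctr along x,y [ 0.0544 -0.0037] n 34 top [0.1601 0.1634] F [1.1 1.8 1.1]
```

{"name": "play_rows", "arguments": {
  "steps": [
    {"ax": 0,"ay": 0,"az": -2.16,"dx": 0.3,"dy": 2,"dz": 0,"claw": 30},
    {"ax": 0,"ay": 0,"az": -2.16,"dx": 0.3,"dy": 2,"dz": 0,"claw": 30},
    {"ax": 0,"ay": 0,"az": 0,"dx": 0,"dy": 0,"dz": 0,"claw": 30},
    {"ax": 0,"ay": 0,"az": 0,"dx": 0,"dy": 0,"dz": 0,"claw": 30}
  ]
}}

```text
time_s: 13.2
tcp_pos: [0.475, -0.2153, 0.1184]
ee_rot: [[0.771, -0.637, -0.001], [-0.637, -0.771, 0.0], [-0.001, 0.0, -1.0]]
wrist_force: [1.3, 1.6, 1.6]
gripper_width: 0.345
gripper_force: 1.1
```

```bash
python3 drop.py
```

```text
collar~ -0.525 ctr along x,y [ 0.0544 -0.0039] n 37 top [0.1598 0.1624] F [1.3 1.6 1.6]
```

{"name": "play_rows", "arguments": {
  "steps": [
    {"ax": 0,"ay": 0,"az": -2.16,"dx": 0.3,"dy": 2,"dz": 0,"claw": 30},
    {"ax": 0,"ay": 0,"az": -2.16,"dx": 0.3,"dy": 2,"dz": 0,"claw": 30},
    {"ax": 0,"ay": 0,"az": 0,"dx": 0,"dy": 0,"dz": 0,"claw": 30},
    {"ax": 0,"ay": 0,"az": 0,"dx": 0,"dy": 0,"dz": 0,"claw": 30}
  ]
}}

```text
time_s: 13.65
tcp_pos: [0.4727, -0.2188, 0.1183]
ee_rot: [[0.817, -0.577, -0.001], [-0.577, -0.817, 0.0], [-0.001, 0.0, -1.0]]
wrist_force: [0.5, 2.6, 1.8]
gripper_width: 0.347
gripper_force: 1.1
```

```bash
python3 drop.py
```

```text
collar~ -0.45 ctr along x,y [ 0.0544 -0.0039] n 63 top [0.153  0.1631] F [0.5 2.6 1.8]
```

{"name": "play_rows", "arguments": {
  "steps": [
    {"ax": 0,"ay": 0,"az": -2.16,"dx": 0.3,"dy": 2,"dz": 0,"claw": 30},
    {"ax": 0,"ay": 0,"az": -2.16,"dx": 0.3,"dy": 2,"dz": 0,"claw": 30},
    {"ax": 0,"ay": 0,"az": 0,"dx": 0,"dy": 0,"dz": 0,"claw": 30},
    {"ax": 0,"ay": 0,"az": 0,"dx": 0,"dy": 0,"dz": 0,"claw": 30}
  ]
}}

```text
time_s: 14.1
tcp_pos: [0.4709, -0.2225, 0.1183]
ee_rot: [[0.858, -0.514, -0.001], [-0.514, -0.858, 0.0], [-0.001, 0.0, -1.0]]
wrist_force: [0.1, 2.5, 1.8]
gripper_width: 0.342
gripper_force: 1.1
```

```bash
python3 drop.py
```

```text
collar~ -0.375 ctr along x,y [ 0.0543 -0.0039] n 95 top [0.1417 0.1621] F [0.1 2.5 1.8]
```

{"name": "play_rows", "arguments": {
  "steps": [
    {"ax": 0,"ay": 0,"az": -2.16,"dx": 0.3,"dy": 2,"dz": 0,"claw": 30},
    {"ax": 0,"ay": 0,"az": -2.16,"dx": 0.3,"dy": 2,"dz": 0,"claw": 30},
    {"ax": 0,"ay": 0,"az": 0,"dx": 0,"dy": 0,"dz": 0,"claw": 30},
    {"ax": 0,"ay": 0,"az": 0,"dx": 0,"dy": 0,"dz": 0,"claw": 30}
  ]
}}

```text
time_s: 14.55
tcp_pos: [0.4694, -0.2262, 0.1182]
ee_rot: [[0.894, -0.448, -0.001], [-0.448, -0.894, 0.0], [-0.001, 0.0, -1.0]]
wrist_force: [-0.7, 2.9, 0.8]
gripper_width: 0.348
gripper_force: 1.1
```

```bash
python3 drop.py
```

```text
collar~ -0.299 ctr along x,y [ 0.054  -0.0038] n 121 top [0.1365 0.1626] F [-0.7  2.9  0.8]
```

{"name": "play_rows", "arguments": {
  "steps": [
    {"ax": 0,"ay": 0,"az": -2.16,"dx": 0.2,"dy": 2,"dz": 0,"claw": 30},
    {"ax": 0,"ay": 0,"az": -2.16,"dx": 0.2,"dy": 2,"dz": 0,"claw": 30},
    {"ax": 0,"ay": 0,"az": 0,"dx": 0,"dy": 0,"dz": 0,"claw": 30},
    {"ax": 0,"ay": 0,"az": 0,"dx": 0,"dy": 0,"dz": 0,"claw": 30}
  ]
}}

```text
time_s: 15.0
tcp_pos: [0.468, -0.23, 0.1182]
ee_rot: [[0.925, -0.379, -0.001], [-0.379, -0.925, 0.0], [-0.001, 0.0, -1.0]]
wrist_force: [-1.2, 2.5, -0.0]
gripper_width: 0.345
gripper_force: 1.1
```

```bash
python3 drop.py
```

```text
collar~ -0.224 ctr along x,y [ 0.054  -0.0038] n 128 top [0.1336 0.1618] F [-1.2  2.5 -0. ]
```

{"name": "play_rows", "arguments": {
  "steps": [
    {"ax": 0,"ay": 0,"az": -2.16,"dx": 0.2,"dy": 2,"dz": 0,"claw": 30},
    {"ax": 0,"ay": 0,"az": -2.16,"dx": 0.2,"dy": 2,"dz": 0,"claw": 30},
    {"ax": 0,"ay": 0,"az": 0,"dx": 0,"dy": 0,"dz": 0,"claw": 30},
    {"ax": 0,"ay": 0,"az": 0,"dx": 0,"dy": 0,"dz": 0,"claw": 30}
  ]
}}

```text
time_s: 15.45
tcp_pos: [0.4671, -0.234, 0.1183]
ee_rot: [[0.951, -0.308, -0.001], [-0.308, -0.951, 0.0], [-0.001, 0.0, -1.0]]
wrist_force: [-0.3, 2.7, -1.0]
gripper_width: 0.345
gripper_force: 1.1
```

```bash
python3 drop.py
```

```text
collar~ -0.148 ctr along x,y [ 0.0538 -0.0037] n 134 top [0.1328 0.162 ] F [-0.3  2.7 -1. ]
```

{"name": "play_rows", "arguments": {
  "steps": [
    {"ax": 0,"ay": 0,"az": -2.16,"dx": 0.1,"dy": 2,"dz": 0,"claw": 30},
    {"ax": 0,"ay": 0,"az": -2.16,"dx": 0.1,"dy": 2,"dz": 0,"claw": 30},
    {"ax": 0,"ay": 0,"az": 0,"dx": 0,"dy": 0,"dz": 0,"claw": 30},
    {"ax": 0,"ay": 0,"az": 0,"dx": 0,"dy": 0,"dz": 0,"claw": 30}
  ]
}}

```text
time_s: 15.9
tcp_pos: [0.4665, -0.238, 0.1184]
ee_rot: [[0.972, -0.236, -0.0], [-0.236, -0.972, -0.0], [-0.0, 0.0, -1.0]]
wrist_force: [0.2, 2.3, -0.4]
gripper_width: 0.344
gripper_force: 1.0
```

```bash
python3 drop.py
```

```text
collar~ -0.073 ctr along x,y [ 0.0535 -0.0037] n 128 top [0.1341 0.1621] F [ 0.2  2.3 -0.4]
```

{"name": "play_rows", "arguments": {
  "steps": [
    {"ax": 0,"ay": 0,"az": -2.16,"dx": 0.1,"dy": 2,"dz": 0,"claw": 30},
    {"ax": 0,"ay": 0,"az": -2.16,"dx": 0.1,"dy": 2,"dz": 0,"claw": 30},
    {"ax": 0,"ay": 0,"az": 0,"dx": 0,"dy": 0,"dz": 0,"claw": 30},
    {"ax": 0,"ay": 0,"az": 0,"dx": 0,"dy": 0,"dz": 0,"claw": 30}
  ]
}}

```text
time_s: 16.35
tcp_pos: [0.4662, -0.2421, 0.1187]
ee_rot: [[0.987, -0.162, 0.001], [-0.162, -0.987, -0.001], [0.001, 0.0, -1.0]]
wrist_force: [-0.2, -0.3, -0.9]
gripper_width: 0.344
gripper_force: 0.6
```

```bash
python3 drop.py
```

```text
collar~ 0.003 ctr along x,y [ 0.0533 -0.0038] n 129 top [0.1341 0.1616] F [-0.2 -0.3 -0.9]
```

{"name": "play_rows", "arguments": {
  "steps": [
    {"ax": 0,"ay": 0,"az": -2.16,"dx": 0.1,"dy": 2,"dz": 0,"claw": 30},
    {"ax": 0,"ay": 0,"az": -2.16,"dx": 0.1,"dy": 2,"dz": 0,"claw": 30},
    {"ax": 0,"ay": 0,"az": 0,"dx": 0,"dy": 0,"dz": 0,"claw": 30},
    {"ax": 0,"ay": 0,"az": 0,"dx": 0,"dy": 0,"dz": 0,"claw": 30}
  ]
}}

```text
time_s: 16.8
tcp_pos: [0.466, -0.2462, 0.1189]
ee_rot: [[0.996, -0.087, 0.001], [-0.087, -0.996, -0.001], [0.001, 0.001, -1.0]]
wrist_force: [-1.1, 0.0, -0.5]
gripper_width: 0.344
gripper_force: 0.0
```

```bash
python3 drop.py
```

```text
collar~ 0.078 ctr along x,y [ 0.0533 -0.0038] n 130 top [0.1321 0.1615] F [-1.1  0.  -0.5]
```

The pushing force has vanished, so I look before going on.

```bash
python3 - <<'E'
from h import *
n=capture("side");t=capture("top")
a=cv2.resize(n["frame"][100:180,235:335],None,fx=7,fy=7,interpolation=cv2.INTER_CUBIC)
cv2.imwrite("pics/crop5.png",a)
E
```

```text
(no output)
```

View pics/crop5.png

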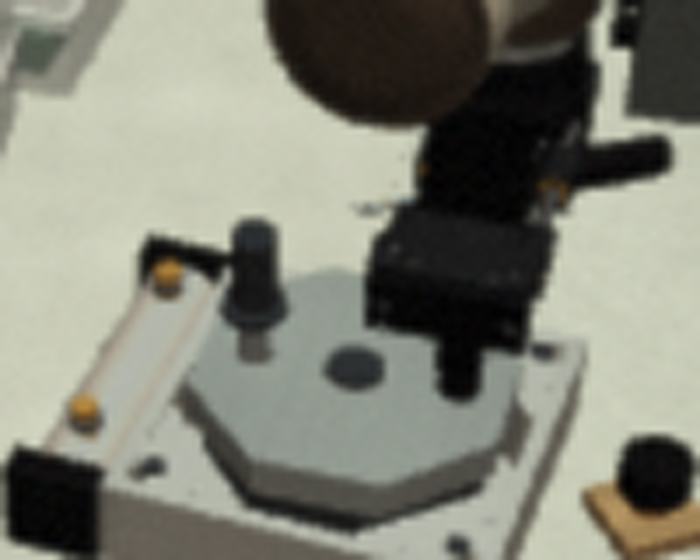

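```bash
cat > pin.py <<'E'
from h import *
n=capture("side");V,U=np.mgrid[0:384,0:512]
Q=np.stack([(U-n["cx"])/n["fx"],(V-n["cy"])/n["fy"],np.ones_like(U)],-1)*n["range_z"][...,None]@np.array(n["rotation"]).T+n["xyz"]
m=(Q[...,0]>.535)&(Q[...,0]<.62)&(Q[...,1]>-.33)&(Q[...,1]<-.19)&(Q[...,2]>.1)&(Q[...,2]<.17)
q=Q[m];a=q[:,2]>.13;g=q[a];ctr=(g.min(0)+g.max(0))/2
print("n",len(q),"top",np.percentile(q[:,2],97),"grip span",ctr,"mean",g.mean(0),"ang(actuator)",np.arctan2(ctr[1]+.247,ctr[0]-.5194)+.165,sense()["wrist_force"])
E
python3 pin.py; python3 -c "
from h import *
import pickle
n=pickle.load(open('side2.pkl','rb'));print(world(n,270.7,149.8,.079))"
```

```text
n 121 top 0.1618197486176553 grip span [ 0.57317655 -0.24391479  0.14736968] mean [ 0.57254673 -0.23902504  0.15071486] ang(actuator) 0.222308048543297 [-0.05349605 -0.26872227 -0.56728491]
[ 0.57325831 -0.25379232  0.079     ]
```

The pin stands at about collar +0.05 and the collar has followed, so the force just relaxed. I continue.

{"name": "play_rows", "arguments": {
  "steps": [
    {"ax": 0,"ay": 0,"az": -2.16,"dx": 0.1,"dy": 2,"dz": 0,"claw": 30},
    {"ax": 0,"ay": 0,"az": -2.16,"dx": 0.1,"dy": 2,"dz": 0,"claw": 30},
    {"ax": 0,"ay": 0,"az": 0,"dx": 0,"dy": 0,"dz": 0,"claw": 30},
    {"ax": 0,"ay": 0,"az": 0,"dx": 0,"dy": 0,"dz": 0,"claw": 30}
  ]
}}

```text
time_s: 17.4
tcp_pos: [0.4655, -0.2499, 0.1186]
ee_rot: [[1.0, -0.012, 0.0], [-0.012, -1.0, -0.0], [0.0, 0.0, -1.0]]
wrist_force: [-0.0, -0.5, -0.9]
gripper_width: 0.349
gripper_force: 0.0
```

```bash
python3 drop.py; python3 pin.py
```

```text
collar~ 0.153 ctr along x,y [ 0.0539 -0.0035] n 84 top [0.118  0.1316] F [-0.  -0.5 -0.9]
n 67 top 0.13198223276194698 grip span [ 0.57333778 -0.24640678  0.13151378] mean [ 0.57433107 -0.24818917  0.13102174] ang(actuator) 0.17599772387143092 [ 0.04982662 -0.81463783  0.38116218]
```

The pin has dropped, with its top at about 131 mm and no force on the knob. I back off the contact and lift clear.

{"name": "play_rows", "arguments": {
  "steps": [
    {"ax": 0,"ay": 0,"az": 0,"dx": 0,"dy": -3,"dz": 0,"claw": 36},
    {"ax": 0,"ay": 0,"az": 0,"dx": 0,"dy": 0,"dz": 0,"claw": 36},
    {"ax": 0,"ay": 0,"az": 0,"dx": 0,"dy": 0,"dz": -15,"claw": 36},
    {"ax": 0,"ay": 0,"az": 0,"dx": 0,"dy": 0,"dz": -30,"claw": 36},
    {"ax": 0,"ay": 0,"az": 0,"dx": 0,"dy": 0,"dz": -40,"claw": 36},
    {"ax": 0,"ay": 0,"az": 0,"dx": -40,"dy": 0,"dz": -10,"claw": 36},
    {"ax": 0,"ay": 0,"az": 0,"dx": 0,"dy": 0,"dz": 0,"claw": 36},
    {"ax": 0,"ay": 0,"az": 0,"dx": 0,"dy": 0,"dz": 0,"claw": 36}
  ]
}}

```text
time_s: 18.3
tcp_pos: [0.4251, -0.2464, 0.2141]
ee_rot: [[1.0, -0.011, 0.001], [-0.011, -1.0, -0.0], [0.001, 0.0, -1.0]]
wrist_force: [0.1, -1.0, -0.1]
gripper_width: 0.41
gripper_force: 0.0
```

```bash
python3 pin.py; python3 - <<'E'
from h import *
n=capture("side")
cv2.imwrite("pics/crop6.png",cv2.resize(n["frame"][100:180,235:335],None,fx=7,fy=7,interpolation=cv2.INTER_CUBIC))
E
```

```text
n 68 top 0.13164012183656462 grip span [ 0.57223183 -0.24705688  0.13106145] mean [ 0.57094844 -0.24707103  0.1309145 ] ang(actuator) 0.16392339955845497 [ 0.25173654  0.03225336 -0.80763943]
```

View pics/crop6.png

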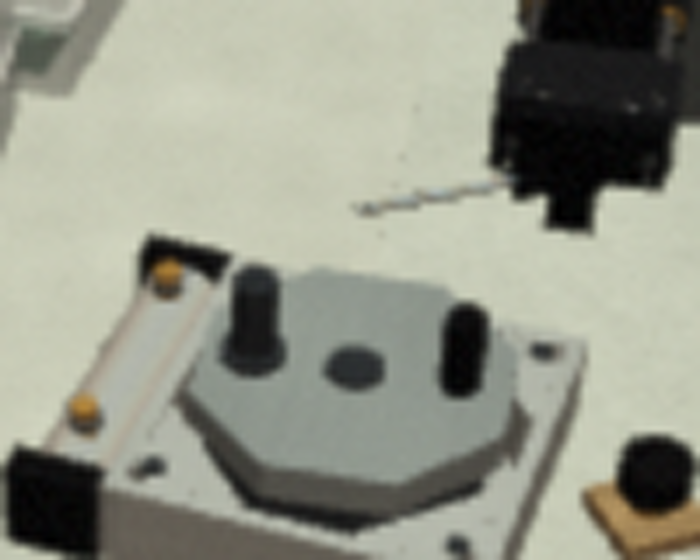

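The pin's shoulder is flat on the collar at crop (253,358), the pin is upright, and the gripper is clear of everything.

```bash
python3 -c "
from station import *
print(finish_job())"
```

```text
the job is handed in; nothing more can be done
None
```

The lock pin is through the collar and in the hole below, with its shoulder down on the collar and the gripper clear of everything. I handed the job in at about 18 s on the robot's clock, but no verdict came back.

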